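# Push the keepsake box home against back board and bookend

## Task

On the sideboard, push the brown wooden keepsake box along the surface until its long back side lies flush against the low white back board and its end is up against the inner side of the marble bookend, which may stand at the left or at the right of the board. Only push it with the fingers: do not lift it or tip it. Leave everything else standing where it is.

Things in the scene. Friction and masses are not known exactly. Their poses are not given: they have to be found in the camera images.
- box: Loose closed box of brown wood, 100 mm (its x) by 150 mm (its y) by 75 mm high, smooth vertical sides, a darker flat panel inlaid in its closed lid, a small flat brass clasp on the long side that faces the robot. Origin: centre of its underside; z up. About 0.4 to 0.85 kg; it slides on the table when pushed low down. Starts askew in front of the board, clear of everything.
- board: Low straight white back board fixed to the table, 680 mm long (its y) by 18 mm thick by 50 mm high. Origin: at table height, middle of its length, on the face that looks to the robot; its x axis points away from the robot into the board, so the board fills x = 0 to 18 mm and things in front of it have negative x. Flush means that the box's far long side touches this face.
- bookend: Upright block of pale marble fixed to the table right in front of the board, 90 mm deep (its x) by 40 mm thick (its y) by 80 mm high. Origin: centre of its underside; its axes are parallel to the board's. It stands either towards the left end (+y) or towards the right end (-y) of the board; the box belongs beside it, on the side towards the board's middle.
- vase: Bystander: loose round white ceramic vase with black stripes, 84 mm in diameter, 130 mm high, in front of the board at the end where the bookend is not. Origin: centre of its underside.
- bell: Bystander: small brass hand bell standing mouth down, 56 mm in diameter, 75 mm high, to one side of the box. Origin: centre of its underside.
- jar: Bystander: small glass jar with a steel cap, 60 mm in diameter, 75 mm high, to the other side of the box. Origin: centre of its underside.
- candlestick: Bystander: brass candlestick, foot 90 mm in diameter, 150 mm high, out to the left. Origin: centre of its underside.
- mug: Bystander: white ceramic mug, 80 mm in diameter, 90 mm high, out to the right. Origin: centre of its underside.
- tin: Bystander: plain steel canister, 70 mm in diameter, 100 mm high, far to the right. Origin: centre of its underside.
Things that resemble listed ones, but are neither listed nor needed, are in the scene too. Of the things that look like the bookend, the largest one is meant. Leave any blue look-alike of the box alone.

How it is judged:
By the outcome, as a careful person would: the job done as asked, in the order asked, and still so for the second after the job is handed in, with the robot touching nothing.
It also fails if it takes over 56 s, if anything falls off the work surface, if the arm or the gripper's body presses on something with over 40 N, if the wrist force passes 120 N, or if a joint passes its speed limit or range.

## Robot

A 7-joint arm with a two-finger parallel gripper is mounted at the origin on the work surface. World frame = base frame: x ahead of the robot, y to its left, z up, the work surface at z = 0. Lengths are in m, angles in rad, forces in N, time in s.
With the tool pointing down it reaches from about 0.4 to 0.875 m from the base axis. Payload 19.3 kg.
Tool frame: the origin (TCP) lies at the very end of the fingers, on their centre line; the grasp point (between the pads) lies 19 mm behind it; z points along the fingers, y is the line along which they close (so a half turn about z gives the same grasp; the last joint's range is limited). The gripper opens to 85 mm and grips with 20 to 120 N. Pads are 22 mm wide; open, the fingers measure 114 mm over their backs; the gripper's body (76 mm by 85 mm) begins 54 mm behind the grasp point. The pads swing forward as they close: fully open they stand 13 mm farther back than shut.
Start: joints at [1.11, 0.521, -0.036, 1.599, 0.021, 1.021, -0.113], TCP at [0.238, -0.578, 0.231] pointing down, gripper open.
Joint ranges: [-2.91, 2.91], [-0.3, 2.13], [-1.5, 1.42], [0.17, 2.43], [-1.26, 4.41], [0.16, 1.93], [-2.52, 2.52]. Speed limits (rad/s): [1.89, 1.89, 2.39, 2.39, 3.01, 3.01, 3.01].

## Interface

Orientations are given as [roll, pitch, yaw] about the fixed x, y, z axes, in that order (R = Rz(yaw) Ry(pitch) Rx(roll)).
In Python, from workcell import monitor, optics, workorder gives the robot as it stands.
- The arm moves only by the tool apply_moves, never from a script. Its arguments are lists of equal length, an entry for each row: "linear": the shift along the tool's x, y, z each as a share of 0.1 m, from -1 to 1, a list of three; "delta_rot": the turn, a rotation vector about the tool's x, y, z each as a share of 120 degrees, from -1 to 1, a list of three. A call has exactly 5 rows; each row is the pose to reach, as a shift and turn from the pose commanded when the call began, along the tool's axes at that moment; what a row does not reach only later rows make up. A row lasts 1/12 s, in which the tool goes at most 41.7 mm and 7.16 degrees, less where a joint would pass 70% of its speed; a pose out of reach is approached as far as the arm can. A call with a number of a shift or a turn outside -1 to 1 is refused whole. A call with a gripper value outside its range is refused whole. "gripper" is the opening, from -1 (shut) to 1 (fully open), set as the call begins (left out, the last holds). The fingers move at their own pace and stop on an object; "force" is the grip in N (left out, the last holds). Time passes only in rows, so rows that repeat a pose let the fingers close, or fill a call up. It gives the time, the measured TCP pose, the force, the opening and the grip force at its end, in the units of the state.
- monitor.observe(): the state, without advancing time (a new reading comes with each control period).
- optics.grab_frame(name): name is "side" or "top" or "wrist"; returns (picture, depth): 420x560x3 uint8, red, green, blue; 420x560 float32, m along the optical axis (not along the pixel's ray), 0 where there is no reading.
- optics.camera_info(name): a dict with "fx", "fy", "cx", "cy" (pixels), "rvec" (rotation vector, rad) and "tvec" (3), from world to camera coordinates, as OpenCV has them; the wrist camera has in their place "T_tool_cam" (4x4, takes a point from camera to tool coordinates, whose origin is the TCP and whose axes are the flange's). Camera axes: x right, y down, z forward; pixel columns grow to the right and rows downward; lengths in m; the calibration is good to about 2 mm. A picture is of the moment at which its call begins: read the wrist's pose just before it. camera_info takes no time and is no camera call.
- workorder.job_done(): hands the job in; it is judged then, once.
The state is a dict: "clock": time; "qpos": joint angles; "qd": joint speeds; "joint_efforts": joint torques, N m; "position": TCP position; "tool_rot": TCP orientation; "force": force on the tool from outside, world axes, zero at the start; "moment": the same for the moment, N m; "grip_width": finger opening in m; "finger_force": force on a finger pad.
Only numpy, scipy, OpenCV 4.12 (cv2) and the standard library are available. Lean on these libraries where they do the work, as an engineer would, in place of code of your own. Each camera call takes 0.05 s, during which the arm holds its last target. There are 200 camera calls.

## Working session

There is one attempt and no reset: what is moved stays moved. The work goes in short steps, Python scripts to look and compute and a tool call to move; the robot and the scene stay as the last step left them, time stands still between calls to the robot, and variables do not carry over. Pictures are saved under pics/ and viewed, at most 10 in all, crops included, and the job is handed in when it is done.

Besides the shell and the picture viewer there is one more tool, called after ">>>" in YAML: its name, and indented under it one key for each argument. apply_moves: Moves the arm, as the interface text tells. Its arguments: {"type":"object","properties":{"linear":{"type":"array"},"delta_rot":{"type":"array"},"gripper":{"type":"number"},"force":{"type":"number"}},"required":["linear","delta_rot"]}

```bash
mkdir -p pics; cat > h.py <<'E'
import numpy as np, cv2
from workcell import monitor, optics, workorder
def grab(n,save=None):
    p,d=optics.grab_frame(n)
    if save: cv2.imwrite('pics/'+save,p[:,:,::-1])
    return p,d
def cloud(n,d):
    c=optics.camera_info(n); v,u=np.mgrid[:d.shape[0],:d.shape[1]]
    P=np.stack([(u-c['cx'])/c['fx']*d,(v-c['cy'])/c['fy']*d,d],-1)
    R=cv2.Rodrigues(np.array(c['rvec'],float))[0]
    W=(P-np.array(c['tvec']).ravel())@R
    W[d==0]=np.nan
    return W
E
python3 - <<'E'
from h import *
s=monitor.observe();print(s)
for n in('top','side'):
    p,d=grab(n,n+'1.png');W=cloud(n,d);np.save(n+'W.npy',W);np.save(n+'P.npy',p)
    print(optics.camera_info(n))
E
```

```text
{'clock': 0.0, 'qpos': array([ 1.10980899,  0.52206314, -0.03635155,  1.59999544,  0.02122015,
        1.02108503, -0.1127906 ]), 'qd': array([ 4.45581103e-04,  8.05071114e-05, -2.10590772e-04, -3.25879502e-04,
       -6.09490386e-05, -7.28359796e-04,  6.55630881e-04]), 'joint_efforts': array([ 2.39274217e-03, -9.27112913e+01,  1.98090144e+00, -3.69924474e+01,
        1.80024351e-02,  8.16272426e-03,  1.69334130e-04]), 'position': array([ 0.23791998, -0.57758337,  0.23069935]), 'tool_rot': array([-3.14043068e+00,  8.75297914e-05,  3.90818067e-01]), 'force': array([-0.0487201 ,  0.51195924, -0.04827885]), 'moment': array([-0.00177816,  0.0144571 , -0.03418117]), 'finger_force': 0.0, 'grip_width': 0.08535181819224225}
{'fx': 398.04323539028326, 'fy': 398.04323539028326, 'cx': 278.6517789864123, 'cy': 209.03771903375483, 'rvec': array([ 2.15079158, -2.09836442,  0.17421041]), 'tvec': array([-0.0111938 ,  0.56753647,  0.96869845])}
{'fx': 465.12559276364, 'fy': 465.12559276364, 'cx': 284.22077177924166, 'cy': 211.39848147262003, 'rvec': array([ 0.74836117, -2.66304476,  0.98670908]), 'tvec': array([0.48975099, 0.25909531, 1.34513246])}
```

View pics/top1.png

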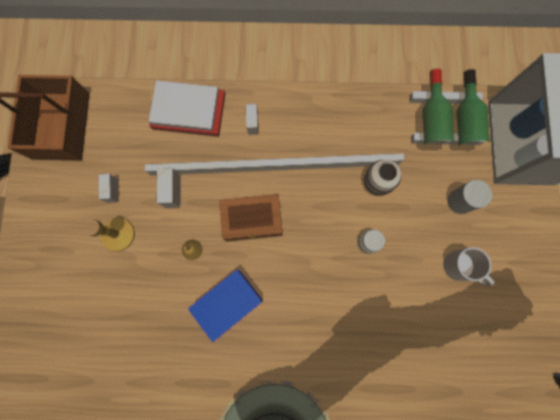

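View pics/side1.png

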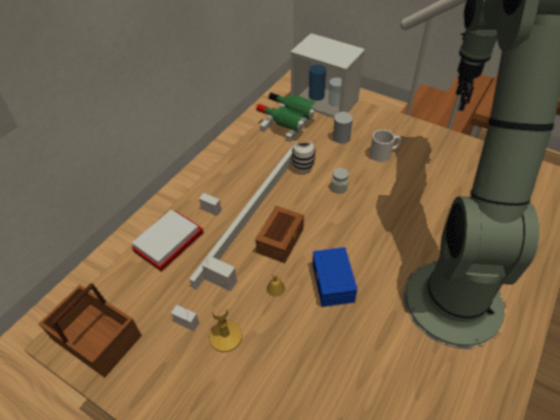

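The top view shows the board from (147,168) to (403,157) and the marble bookend at its left end at (165,185). The brown box is at (250,217), the bell at (192,250), the jar at (372,240), the vase at (383,177) and the blue box at (225,305). I'll measure these from the depth data.

```bash
python3 - <<'E'
from h import *
W=np.load('topW.npy')
def rect(name,u0,u1,v0,v1,z0,z1):
    w=W[v0:v1,u0:u1].reshape(-1,3); m=(w[:,2]>z0)&(w[:,2]<z1); q=w[m]
    r=cv2.minAreaRect(q[:,:2].astype(np.float32)); 
    print(name,m.sum(),'z',np.round(np.median(q[:,2]),4),'c',np.round(r[0],4),'size',np.round(r[1],4),'ang',round(r[2],2),'mean',q.mean(0).round(4));print(np.round(cv2.boxPoints(r),3).tolist())
    return q
rect('box',210,292,188,248,.066,.085)
rect('bookend',152,180,160,210,.07,.09)
q=rect('board',182,360,145,180,.042,.058)
# board front face edge
b=[]
for lo in np.arange(q[:,1].min(),q[:,1].max()-.01,.01):
    s=q[(q[:,1]>=lo)&(q[:,1]<lo+.01)]; 
    if len(s)>5:b.append((lo+.005,s[:,0].min(),s[:,0].max()))
b=np.array(b);print('front',np.polyfit(b[:,0],b[:,1],1),'back',np.polyfit(b[:,0],b[:,2],1))
for n,a in dict(bell=(175,208,232,265),jar=(355,390,225,257),vase=(362,405,155,198),blue=(185,265,265,345),candle=(90,137,212,254)).items(): rect(n,*a,.02,.2)
print(W[330,400],W[190,300])
E
```

```text
box 2388 z 0.075 c [0.5434 0.0735] size [0.1002 0.1499] ang 7.36 mean [0.5425 0.0734 0.075 ]
[[0.48399999737739563, 0.14100000262260437], [0.503000020980835, -0.007000000216066837], [0.6029999852180481, 0.006000000052154064], [0.5830000042915344, 0.15399999916553497]]
bookend 565 z 0.0796 c [0.6153 0.2914] size [0.0896 0.0401] ang 4.02 mean [0.6148 0.2907 0.0794]
[[0.5690000057220459, 0.30799999833106995], [0.5720000267028809, 0.2680000066757202], [0.6610000133514404, 0.27399998903274536], [0.6589999794960022, 0.3149999976158142]]
board 1285 z 0.0493 c [0.6906 0.028 ] size [0.0199 0.4654] ang 3.8 mean [0.6898 0.0275 0.0491]
[[0.6650000214576721, 0.25999999046325684], [0.6959999799728394, -0.20499999821186066], [0.7160000205039978, -0.2029999941587448], [0.6850000023841858, 0.26100000739097595]]
front [-0.06792097  0.68337464] back [-0.06775046  0.70087523]
bell 202 z 0.0363 c [0.4618 0.2303] size [0.0397 0.0407] ang 29.5 mean [0.4605 0.227  0.0367]
[[0.4350000023841858, 0.23800000548362732], [0.45500001311302185, 0.2029999941587448], [0.48899999260902405, 0.22200000286102295], [0.469
[... 497 characters left out ...]
7], [0.7200000286102295, -0.3199999928474426], [0.7179999947547913, -0.210999995470047]]
blue 2712 z 0.0751 c [0.3261 0.1273] size [0.1011 0.1504] ang 39.99 mean [0.3261 0.1256 0.0746]
[[0.23899999260902405, 0.15199999511241913], [0.335999995470047, 0.03700000047683716], [0.4129999876022339, 0.10199999809265137], [0.3160000145435333, 0.21699999272823334]]
candle 254 z 0.0848 c [0.496  0.4248] size [0.0287 0.0386] ang 78.91 mean [0.495  0.4221 0.0859]
[[0.4740000069141388, 0.414000004529953], [0.5120000243186951, 0.40700000524520874], [0.5180000066757202, 0.4350000023841858], [0.47999998927116394, 0.4429999887943268]]
[ 0.27192712 -0.3121413   0.00237754] [ 0.63059788 -0.05303392 -0.0020567 ]
```

>>> apply_moves:
  linear:
    - [0.2,-0.22,0]
    - [0.4,-0.44,0]
    - [0.6,-0.66,0]
    - [0.8,-0.9,0]
    - [0.88,-1,0]
  delta_rot:
    - [0,0,0]
    - [0,0,0]
    - [0,0,0]
    - [0,0,0]
    - [0,0,0]
  gripper: 0.3

```text
clock: 0.52
position: [0.2826, -0.4484, 0.2311]
tool_rot: [-3.14, -0.001, 0.393]
force: [1.4, 0.0, 0.3]
grip_width: 0.0556
finger_force: 0.0
```

>>> apply_moves:
  linear:
    - [0.2,-0.22,0]
    - [0.4,-0.44,0]
    - [0.6,-0.66,0]
    - [0.8,-0.9,0]
    - [0.88,-1,0]
  delta_rot:
    - [0,0,0]
    - [0,0,0]
    - [0,0,0]
    - [0,0,0]
    - [0,0,0]

```text
clock: 0.93
position: [0.3256, -0.3228, 0.2313]
tool_rot: [-3.141, -0.0, 0.393]
force: [1.9, -0.1, 0.6]
grip_width: 0.0554
finger_force: 0.0
```

>>> apply_moves:
  linear:
    - [0.2,-0.22,0]
    - [0.4,-0.44,0]
    - [0.6,-0.66,0]
    - [0.8,-0.9,0]
    - [0.88,-1,0]
  delta_rot:
    - [0,0,0]
    - [0,0,0]
    - [0,0,0]
    - [0,0,0]
    - [0,0,0]

```text
clock: 1.35
position: [0.3688, -0.1968, 0.2313]
tool_rot: [-3.141, -0.0, 0.394]
force: [0.6, 0.1, -0.3]
grip_width: 0.0553
finger_force: 0.0
```

>>> apply_moves:
  linear:
    - [0.2,-0.22,0]
    - [0.4,-0.44,0]
    - [0.6,-0.66,0]
    - [0.8,-0.9,0]
    - [0.88,-1,0]
  delta_rot:
    - [0,0,0]
    - [0,0,0]
    - [0,0,0]
    - [0,0,0]
    - [0,0,0]

```text
clock: 1.77
position: [0.4121, -0.0707, 0.2314]
tool_rot: [-3.141, -0.001, 0.394]
force: [-0.3, -0.0, -0.8]
grip_width: 0.0556
finger_force: 0.0
```

>>> apply_moves:
  linear:
    - [0.2,-0.22,0]
    - [0.4,-0.44,0]
    - [0.6,-0.66,0]
    - [0.8,-0.9,0]
    - [0.88,-1,0]
  delta_rot:
    - [0,0,0.04]
    - [0,0,0.08]
    - [0,0,0.12]
    - [0,0,0.154]
    - [0,0,0.154]

```text
clock: 2.18
position: [0.4553, 0.0557, 0.2313]
tool_rot: [-3.14, -0.001, 0.066]
force: [-0.4, -0.4, 0.6]
grip_width: 0.0557
finger_force: 0.0
```

>>> apply_moves:
  linear:
    - [0.03,-0.1,0.2]
    - [0.06,-0.12,0.4]
    - [0.06,-0.12,0.6]
    - [0.06,-0.12,0.8]
    - [0.06,-0.12,1.0]
  delta_rot:
    - [0,0,0]
    - [0,0,0]
    - [0,0,0]
    - [0,0,0]
    - [0,0,0]

```text
clock: 2.6
position: [0.4596, 0.0643, 0.1303]
tool_rot: [-3.142, 0.0, 0.068]
force: [0.5, -0.2, 0.5]
grip_width: 0.0556
finger_force: 0.0
```

>>> apply_moves:
  linear:
    - [0,0,0.2]
    - [0,0,0.4]
    - [0,0,0.6]
    - [0,0,0.8]
    - [0,0,1.0]
  delta_rot:
    - [0,0,0]
    - [0,0,0]
    - [0,0,0]
    - [0,0,0]
    - [0,0,0]

```text
clock: 3.02
position: [0.4597, 0.0642, 0.0302]
tool_rot: [3.142, 0.0, 0.068]
force: [1.0, 0.2, 0.4]
grip_width: 0.0556
finger_force: 0.0
```

>>> apply_moves:
  linear:
    - [0,0,0.05]
    - [0,0,0.1]
    - [0,0,0.15]
    - [0,0,0.15]
    - [0,0,0.15]
  delta_rot:
    - [0,0,0]
    - [0,0,0]
    - [0,0,0]
    - [0,0,0]
    - [0,0,0]

```text
clock: 3.43
position: [0.4599, 0.0644, 0.0168]
tool_rot: [-3.141, -0.001, 0.068]
force: [-0.0, 0.4, 0.1]
grip_width: 0.0551
finger_force: 0.0
```

```bash
python3 - <<'E'
from h import *
grab('side','side2.png')
E
```

```text
(no output)
```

View pics/side2.png

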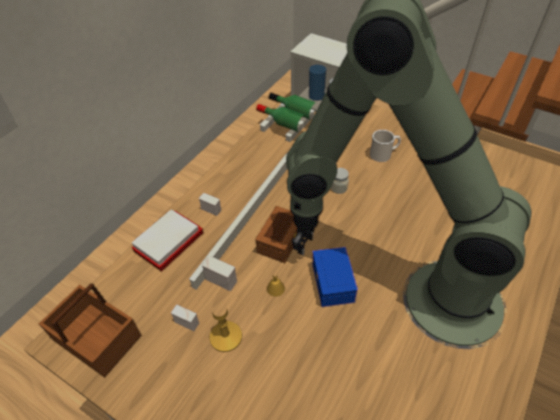

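The fingers are down between the brown box and the blue one, around (303,240), and nothing is touching. I'll push slowly towards the board.

>>> apply_moves:
  linear:
    - [0.06,0,0]
    - [0.12,0,0]
    - [0.18,0,0]
    - [0.24,0,0]
    - [0.3,0,0]
  delta_rot:
    - [0,0,0]
    - [0,0,0]
    - [0,0,0]
    - [0,0,0]
    - [0,0,0]

```text
clock: 3.9
position: [0.49, 0.0665, 0.0163]
tool_rot: [-3.142, 0.0, 0.068]
force: [-3.6, -1.0, 1.2]
grip_width: 0.0559
finger_force: 0.0
```

>>> apply_moves:
  linear:
    - [0.06,0,0]
    - [0.12,0,0]
    - [0.18,0,0]
    - [0.24,0,0]
    - [0.3,0,0]
  delta_rot:
    - [0,0,0]
    - [0,0,0]
    - [0,0,0]
    - [0,0,0]
    - [0,0,0]

```text
clock: 4.32
position: [0.5201, 0.0685, 0.0162]
tool_rot: [-3.142, 0.0, 0.068]
force: [-2.4, 0.3, 0.1]
grip_width: 0.0558
finger_force: 0.0
```

>>> apply_moves:
  linear:
    - [0.06,0,0]
    - [0.12,0,0]
    - [0.18,0,0]
    - [0.24,0,0]
    - [0.28,0,0]
  delta_rot:
    - [0,0,0]
    - [0,0,0]
    - [0,0,0]
    - [0,0,0]
    - [0,0,0]

```text
clock: 4.73
position: [0.5482, 0.0705, 0.0163]
tool_rot: [-3.141, -0.0, 0.068]
force: [-3.8, 0.0, 1.4]
grip_width: 0.0554
finger_force: 0.0
```

```bash
cat >> h.py <<'E'
N=np.array([.9977,.068]);T=np.array([-.068,.9977])
def box(save=None):
    p,d=grab('top',save);W=cloud('top',d)
    x,y,z=np.moveaxis(W,-1,0);f=p.astype(int)
    m=(z>.068)&(z<.082)&(x>.45)&(x<.69)&(y>-.1)&(y<.262)&(f[...,0]>f[...,2]+25)
    r=cv2.minAreaRect(W[m][:,:2].astype(np.float32));c=np.array(r[0]);pts=cv2.boxPoints(r)
    print('box n,t',(c@N).round(4),(c@T).round(4),'size',np.round(r[1],4),'ang',r[2],m.sum())
    for q in pts: print((q@N).round(4),(q@T).round(4))
    s=monitor.observe();P=s['position'];print('tcp n,t,z',P[:2]@N,P[:2]@T,P[2],s['tool_rot'],s['force'],s['clock'])
E
python3 -c "
from h import *
box('top3.png')"
```

```text
box n,t 0.5524 0.0699 size [0.0547 0.3064] ang 43.73322296142578 100
0.4333 0.17
0.6296 -0.0653
0.6716 -0.0302
0.4753 0.2051
tcp n,t,z 0.55227438452152 0.033068134692756324 0.016345989618235218 [-3.14136981e+00 -8.45405206e-04  6.80665653e-02] [0.24768697 0.40676493 0.93292088] 4.7833
```

View pics/top3.png

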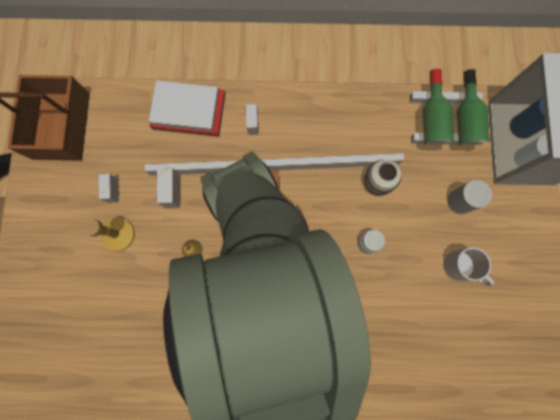

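The arm hides the box at (260,205). I'll push about 13 mm more, back off, rise, and move to its right end while turning a quarter turn.

>>> apply_moves:
  linear:
    - [0.03,0,0]
    - [0.06,0,0]
    - [0.09,0,0]
    - [0.12,0,0]
    - [0.13,0,0]
  delta_rot:
    - [0,0,0]
    - [0,0,0]
    - [0,0,0]
    - [0,0,0]
    - [0,0,0]

```text
clock: 5.2
position: [0.5608, 0.0713, 0.0163]
tool_rot: [-3.142, -0.0, 0.068]
force: [-3.4, -0.2, 1.9]
grip_width: 0.0553
finger_force: 0.0
```

>>> apply_moves:
  linear:
    - [-0.2,0,0]
    - [-0.3,0,0]
    - [-0.3,0,-0.3]
    - [-0.3,0,-0.6]
    - [-0.3,0,-1]
  delta_rot:
    - [0,0,0]
    - [0,0,0]
    - [0,0,0]
    - [0,0,0]
    - [0,0,0]

```text
clock: 5.62
position: [0.5295, 0.0692, 0.1163]
tool_rot: [3.142, 0.002, 0.069]
force: [-0.1, -1.3, 0.2]
grip_width: 0.0557
finger_force: 0.0
```

>>> apply_moves:
  linear:
    - [0,0.2,-0.2]
    - [0,0.4,-0.4]
    - [0,0.6,-0.5]
    - [0,0.8,-0.5]
    - [0,1,-0.5]
  delta_rot:
    - [0,0,-0.05]
    - [0,0,-0.1]
    - [0,0,-0.15]
    - [0,0,-0.2]
    - [0,0,-0.25]

```text
clock: 6.03
position: [0.538, -0.0316, 0.1674]
tool_rot: [3.14, -0.002, 0.597]
force: [-0.2, 0.3, 0.3]
grip_width: 0.0558
finger_force: 0.0
```

>>> apply_moves:
  linear:
    - [0,0,0]
    - [0,0,0]
    - [0,0,0]
    - [0,0,0]
    - [0,0,0]
  delta_rot:
    - [0,0,-0.05]
    - [0,0,-0.1]
    - [0,0,-0.15]
    - [0,0,-0.2]
    - [0,0,-0.25]

```text
clock: 6.45
position: [0.5376, -0.0306, 0.1665]
tool_rot: [3.141, -0.0, 1.12]
force: [0.2, 0.6, -1.3]
grip_width: 0.0555
finger_force: 0.0
```

>>> apply_moves:
  linear:
    - [0,0,0]
    - [0,0,0]
    - [0,0,0]
    - [0,0,0]
    - [0,0,0]
  delta_rot:
    - [0,0,-0.05]
    - [0,0,-0.1]
    - [0,0,-0.15]
    - [0,0,-0.2]
    - [0,0,-0.25]

```text
clock: 6.87
position: [0.5376, -0.0306, 0.1665]
tool_rot: [3.141, 0.0, 1.644]
force: [-0.4, -0.6, -0.2]
grip_width: 0.0553
finger_force: 0.0
```

```bash
python3 -c "
from h import *
box('top4.png')
p,d=grab('side');W=cloud('side',d);x,y,z=np.moveaxis(W,-1,0);f=p.astype(int)
m=(z>.068)&(z<.082)&(x>.5)&(x<.69)&(y>-.1)&(y<.25)&(f[...,0]>f[...,2]+25)
r=cv2.minAreaRect(W[m][:,:2].astype(np.float32));print(r,m.sum(),np.array(r[0])@N,np.array(r[0])@T)"
```

```text
box n,t 0.5882 0.1244 size [0.1354 0.2504] ang 33.44533157348633 1373
0.4676 0.1999
0.5911 -0.0179
0.7088 0.0488
0.5853 0.2667
tcp n,t,z 0.5342337367163434 -0.06716112024789296 0.16641928995852093 [3.14097113e+00 8.88551013e-05 1.65203141e+00] [ 0.25958802 -0.78432074 -0.12785285] 6.9167
((0.6230457425117493, 0.0789935439825058), (0.10386981815099716, 0.15530063211917877), 4.118618965148926) 1209 0.6269842982947826 0.03644474834054708
```

View pics/top4.png

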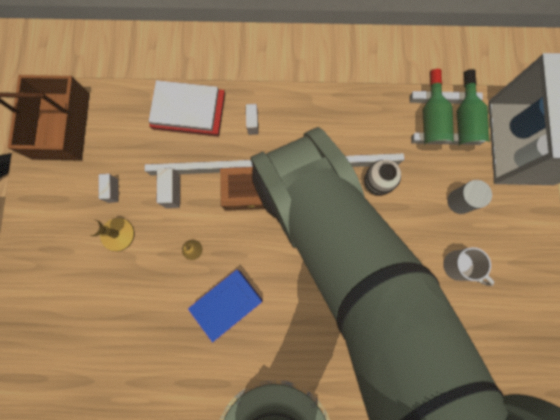

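The box at (245,188) is now parallel to the board, about 4 mm short of it. Next I'll go down at its right end.

>>> apply_moves:
  linear:
    - [-0.06,0.2,0]
    - [-0.06,0.4,0]
    - [-0.06,0.6,0]
    - [-0.06,0.8,0]
    - [-0.06,0.9,0]
  delta_rot:
    - [0,0,0]
    - [0,0,0]
    - [0,0,0]
    - [0,0,0]
    - [0,0,0]

```text
clock: 7.38
position: [0.6294, -0.0302, 0.1663]
tool_rot: [3.141, -0.0, 1.634]
force: [-0.7, 0.6, -0.9]
grip_width: 0.0557
finger_force: 0.0
```

>>> apply_moves:
  linear:
    - [0,0,0.2]
    - [0,0,0.4]
    - [0,0,0.6]
    - [0,0,0.8]
    - [0,0,1.0]
  delta_rot:
    - [0,0,0]
    - [0,0,0]
    - [0,0,0]
    - [0,0,0]
    - [0,0,0]

```text
clock: 7.8
position: [0.6276, -0.0305, 0.0654]
tool_rot: [3.141, 0.0, 1.635]
force: [0.7, -0.5, 0.1]
grip_width: 0.0555
finger_force: 0.0
```

>>> apply_moves:
  linear:
    - [0,0,0.15]
    - [0,0,0.3]
    - [0,0,0.45]
    - [0,0,0.5]
    - [0,0,0.5]
  delta_rot:
    - [0,0,0]
    - [0,0,0]
    - [0,0,0]
    - [0,0,0]
    - [0,0,0]

```text
clock: 8.22
position: [0.627, -0.0303, 0.0151]
tool_rot: [-3.14, -0.0, 1.639]
force: [-0.3, 0.6, 0.1]
grip_width: 0.0554
finger_force: 0.0
```

```bash
python3 -c "
from h import *
box()"
```

```text
box n,t 0.5949 0.0944 size [0.1612 0.2876] ang 24.489213943481445 2149
0.4689 0.2006
0.57 -0.0686
0.721 -0.0119
0.6198 0.2573
tcp n,t,z 0.6239370068801978 -0.07284593463646706 0.01611130021134607 [-3.14117938e+00 -1.44708119e-04  1.63863412e+00] [ 0.61078545 -0.53458152  0.61245838] 8.2667
```

>>> apply_moves:
  linear:
    - [0.07,0,0]
    - [0.14,0,0]
    - [0.21,0,0]
    - [0.28,0,0]
    - [0.35,0,0]
  delta_rot:
    - [0,0,0]
    - [0,0,0]
    - [0,0,0]
    - [0,0,0]
    - [0,0,0]

```text
clock: 8.68
position: [0.6253, 0.0052, 0.0168]
tool_rot: [3.141, 0.0, 1.639]
force: [0.4, -3.7, 1.2]
grip_width: 0.0556
finger_force: 0.0
```

>>> apply_moves:
  linear:
    - [0.07,0,0]
    - [0.14,0,0]
    - [0.21,0,0]
    - [0.28,0,0]
    - [0.35,0,0]
  delta_rot:
    - [0,0,0]
    - [0,0,0]
    - [0,0,0]
    - [0,0,0]
    - [0,0,0]

```text
clock: 9.1
position: [0.6226, 0.0402, 0.0163]
tool_rot: [-3.142, 0.0, 1.639]
force: [-0.5, -4.0, 0.9]
grip_width: 0.0556
finger_force: 0.0
```

>>> apply_moves:
  linear:
    - [0.07,0,0]
    - [0.14,0,0]
    - [0.21,0,0]
    - [0.28,0,0]
    - [0.35,0,0]
  delta_rot:
    - [0,0,0]
    - [0,0,0]
    - [0,0,0]
    - [0,0,0]
    - [0,0,0]

```text
clock: 9.52
position: [0.6202, 0.0751, 0.0163]
tool_rot: [-3.142, 0.0, 1.639]
force: [1.3, -3.1, 1.1]
grip_width: 0.0556
finger_force: 0.0
```

>>> apply_moves:
  linear:
    - [0.05,0,0]
    - [0.1,0,0]
    - [0.15,0,0]
    - [0.2,0,0]
    - [0.24,0,0]
  delta_rot:
    - [0,0,0]
    - [0,0,0]
    - [0,0,0]
    - [0,0,0]
    - [0,0,0]

```text
clock: 9.93
position: [0.6186, 0.099, 0.0163]
tool_rot: [-3.142, -0.0, 1.639]
force: [-0.1, -3.5, 1.0]
grip_width: 0.0557
finger_force: 0.0
```

>>> apply_moves:
  linear:
    - [0.02,0,0]
    - [0.04,0,0]
    - [0.06,0,0]
    - [0.08,0,0]
    - [0.09,0,0]
  delta_rot:
    - [0,0,0]
    - [0,0,0]
    - [0,0,0]
    - [0,0,0]
    - [0,0,0]

```text
clock: 10.35
position: [0.618, 0.1075, 0.0163]
tool_rot: [-3.142, -0.0, 1.639]
force: [-0.2, -1.6, 1.1]
grip_width: 0.0553
finger_force: 0.0
```

```bash
python3 -c "
from h import *
box()
grab('side','side5.png')"
```

```text
box n,t 0.5818 0.1959 size [0.1623 0.1595] ang 46.965274810791016 1273
0.468 0.1987
0.5769 0.0822
0.6955 0.1931
0.5866 0.3096
tcp n,t,z 0.6239214079681148 0.0654676379911647 0.01628976435978892 [ 3.14157242e+00 -3.25760776e-04  1.63923412e+00] [ 0.26449063 -1.50207922 -0.66659929] 10.4
```

View pics/side5.png

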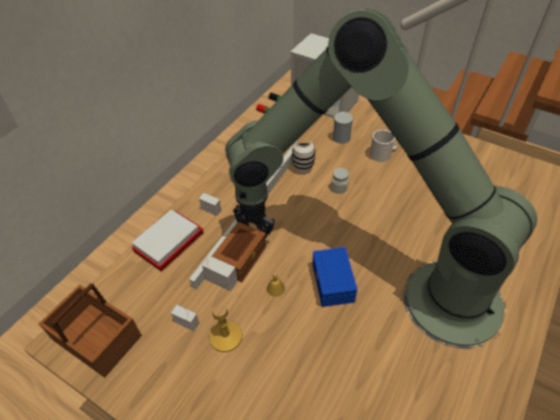

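The box at (240,250) is right beside the bookend at (220,272). I'll keep pushing in small steps until the force shows contact.

>>> apply_moves:
  linear:
    - [0.006,0,0]
    - [0.012,0,0]
    - [0.018,0,0]
    - [0.024,0,0]
    - [0.03,0,0]
  delta_rot:
    - [0,0,0]
    - [0,0,0]
    - [0,0,0]
    - [0,0,0]
    - [0,0,0]

```text
clock: 10.87
position: [0.6179, 0.109, 0.0163]
tool_rot: [-3.141, 0.002, 1.638]
force: [-1.2, -10.9, 3.3]
grip_width: 0.0553
finger_force: 0.0
```

>>> apply_moves:
  linear:
    - [0.005,0,0]
    - [0.01,0,0]
    - [0.015,0,0]
    - [0.02,0,0]
    - [0.02,0,0]
  delta_rot:
    - [0,0,0]
    - [0,0,0]
    - [0,0,0]
    - [0,0,0]
    - [0,0,0]

```text
clock: 11.28
position: [0.6178, 0.109, 0.0162]
tool_rot: [-3.141, 0.004, 1.637]
force: [-0.8, -18.4, 6.5]
grip_width: 0.0555
finger_force: 0.0
```

Contact with the bookend shows as 18 N. Now I'll retreat and go round to the front for the final push.

>>> apply_moves:
  linear:
    - [-0.1,0,0]
    - [-0.3,0,0]
    - [-0.3,0,-0.3]
    - [-0.3,0,-0.6]
    - [-0.3,0,-1]
  delta_rot:
    - [0,0,0]
    - [0,0,0]
    - [0,0,0]
    - [0,0,0]
    - [0,0,0]

```text
clock: 11.7
position: [0.6186, 0.0821, 0.1158]
tool_rot: [-3.139, -0.001, 1.639]
force: [1.0, 0.0, -0.2]
grip_width: 0.0556
finger_force: 0.0
```

>>> apply_moves:
  linear:
    - [0.2,-0.16,-0.2]
    - [0.4,-0.32,-0.4]
    - [0.6,-0.48,-0.5]
    - [0.8,-0.64,-0.5]
    - [1,-0.8,-0.5]
  delta_rot:
    - [0,0,0.05]
    - [0,0,0.1]
    - [0,0,0.15]
    - [0,0,0.2]
    - [0,0,0.25]

```text
clock: 12.12
position: [0.5326, 0.1777, 0.1672]
tool_rot: [3.141, -0.002, 1.11]
force: [0.6, 1.4, -0.2]
grip_width: 0.0558
finger_force: 0.0
```

>>> apply_moves:
  linear:
    - [0,0,0]
    - [0,0,0]
    - [0,0,0]
    - [0,0,0]
    - [0,0,0]
  delta_rot:
    - [0,0,0.05]
    - [0,0,0.1]
    - [0,0,0.15]
    - [0,0,0.2]
    - [0,0,0.25]

```text
clock: 12.53
position: [0.5331, 0.177, 0.1664]
tool_rot: [-3.141, -0.001, 0.587]
force: [0.1, -0.2, 0.5]
grip_width: 0.0556
finger_force: 0.0
```

>>> apply_moves:
  linear:
    - [0,0,0]
    - [0,0,0]
    - [0,0,0]
    - [0,0,0]
    - [0,0,0]
  delta_rot:
    - [0,0,0.05]
    - [0,0,0.1]
    - [0,0,0.15]
    - [0,0,0.2]
    - [0,0,0.25]

```text
clock: 12.95
position: [0.5331, 0.177, 0.1663]
tool_rot: [-3.141, -0.0, 0.064]
force: [0.7, 0.1, 0.6]
grip_width: 0.0559
finger_force: 0.0
```

```bash
python3 -c "
from h import *
box()
p,d=grab('side');W=cloud('side',d);x,y,z=np.moveaxis(W,-1,0);f=p.astype(int)
m=(z>.068)&(z<.078)&(x>.5)&(x<.69)&(y>-.1)&(y<.25)&(f[...,0]>f[...,2]+25)
r=cv2.minAreaRect(W[m][:,:2].astype(np.float32));print(r,m.sum(),np.array(r[0])@N,np.array(r[0])@T)"
```

```text
box n,t 0.6252 0.1156 size [0.1015 0.0717] ang 5.226531982421875 832
0.5736 0.1502
0.5753 0.0785
0.6767 0.0809
0.6751 0.1526
tcp n,t,z 0.5438797282273824 0.14040864026490954 0.16639617550565275 [-3.14084044e+00 -2.81171541e-04  5.54994425e-02] [-1.33905063  0.77288633 -0.57600316] 13.0
((0.6147198677062988, 0.187143474817276), (0.10404441505670547, 0.13049358129501343), 4.541359901428223) 844 0.6260317682981491 0.14491209382116796
```

>>> apply_moves:
  linear:
    - [0,-0.12,0.2]
    - [0,-0.12,0.4]
    - [0,-0.12,0.6]
    - [0,-0.12,0.8]
    - [0,-0.12,1.0]
  delta_rot:
    - [0,0,0]
    - [0,0,0]
    - [0,0,0]
    - [0,0,0]
    - [0,0,0]

```text
clock: 13.47
position: [0.5322, 0.1889, 0.0654]
tool_rot: [-3.141, -0.0, 0.073]
force: [0.9, 0.1, -0.4]
grip_width: 0.0555
finger_force: 0.0
```

>>> apply_moves:
  linear:
    - [0,0,0.15]
    - [0,0,0.3]
    - [0,0,0.45]
    - [0,0,0.5]
    - [0,0,0.5]
  delta_rot:
    - [0,0,0]
    - [0,0,0]
    - [0,0,0]
    - [0,0,0]
    - [0,0,0]

```text
clock: 13.88
position: [0.5316, 0.1886, 0.0153]
tool_rot: [3.142, 0.002, 0.071]
force: [-0.1, 0.3, 0.7]
grip_width: 0.0552
finger_force: 0.0
```

>>> apply_moves:
  linear:
    - [0.04,0,0]
    - [0.08,0,0]
    - [0.12,0,0]
    - [0.16,0,0]
    - [0.2,0,0]
  delta_rot:
    - [0,0,0]
    - [0,0,0]
    - [0,0,0]
    - [0,0,0]
    - [0,0,0]

```text
clock: 14.3
position: [0.553, 0.1901, 0.0168]
tool_rot: [-3.141, -0.001, 0.068]
force: [-2.3, -0.7, 1.4]
grip_width: 0.0555
finger_force: 0.0
```

>>> apply_moves:
  linear:
    - [0.01,0,0]
    - [0.02,0,0]
    - [0.03,0,0]
    - [0.04,0,0]
    - [0.05,0,0]
  delta_rot:
    - [0,0,0]
    - [0,0,0]
    - [0,0,0]
    - [0,0,0]
    - [0,0,0]

```text
clock: 14.72
position: [0.5572, 0.1904, 0.0163]
tool_rot: [3.142, 0.0, 0.068]
force: [-2.1, 0.2, 0.3]
grip_width: 0.0554
finger_force: 0.0
```

>>> apply_moves:
  linear:
    - [0.006,0,0]
    - [0.012,0,0]
    - [0.018,0,0]
    - [0.024,0,0]
    - [0.03,0,0]
  delta_rot:
    - [0,0,0]
    - [0,0,0]
    - [0,0,0]
    - [0,0,0]
    - [0,0,0]

```text
clock: 15.13
position: [0.5594, 0.1905, 0.0162]
tool_rot: [3.141, 0.002, 0.068]
force: [-11.7, 0.2, 4.1]
grip_width: 0.0558
finger_force: 0.0
```

>>> apply_moves:
  linear:
    - [0.006,0,0]
    - [0.012,0,0]
    - [0.018,0,0]
    - [0.024,0,0]
    - [0.024,0,0]
  delta_rot:
    - [0,0,0]
    - [0,0,0]
    - [0,0,0]
    - [0,0,0]
    - [0,0,0]

```text
clock: 15.55
position: [0.5593, 0.1905, 0.0155]
tool_rot: [3.14, 0.006, 0.068]
force: [-21.8, -0.4, 4.7]
grip_width: 0.0553
finger_force: 0.0
```

>>> apply_moves:
  linear:
    - [-0.1,0,0]
    - [-0.3,0,0]
    - [-0.3,0,-0.3]
    - [-0.3,0,-0.6]
    - [-0.3,0,-1]
  delta_rot:
    - [0,0,0]
    - [0,0,0]
    - [0,0,0]
    - [0,0,0]
    - [0,0,0]

```text
clock: 15.97
position: [0.5318, 0.1884, 0.1162]
tool_rot: [3.141, 0.002, 0.069]
force: [0.7, 1.0, 0.1]
grip_width: 0.0555
finger_force: 0.0
```

>>> apply_moves:
  linear:
    - [0,0.2,-0.2]
    - [0,0.4,-0.4]
    - [0,0.6,-0.5]
    - [0,0.8,-0.5]
    - [0,1,-0.5]
  delta_rot:
    - [0,0,-0.05]
    - [0,0,-0.1]
    - [0,0,-0.15]
    - [0,0,-0.2]
    - [0,0,-0.25]

```text
clock: 16.38
position: [0.5403, 0.0879, 0.1674]
tool_rot: [3.14, -0.002, 0.597]
force: [0.3, 0.1, 0.7]
grip_width: 0.0555
finger_force: 0.0
```

>>> apply_moves:
  linear:
    - [0.2,0.2,0]
    - [0.4,0.4,0]
    - [0.6,0.6,0]
    - [0.6,0.8,0]
    - [0.6,0.8,0]
  delta_rot:
    - [0,0,-0.05]
    - [0,0,-0.1]
    - [0,0,-0.15]
    - [0,0,-0.2]
    - [0,0,-0.25]

```text
clock: 16.8
position: [0.6365, 0.0524, 0.1658]
tool_rot: [3.14, 0.0, 1.117]
force: [-1.0, -1.3, 0.6]
grip_width: 0.0558
finger_force: 0.0
```

>>> apply_moves:
  linear:
    - [0,0,0]
    - [0,0,0]
    - [0,0,0]
    - [0,0,0]
    - [0,0,0]
  delta_rot:
    - [0,0,-0.05]
    - [0,0,-0.1]
    - [0,0,-0.15]
    - [0,0,-0.2]
    - [0,0,-0.25]

```text
clock: 17.22
position: [0.6343, 0.0558, 0.1665]
tool_rot: [3.141, 0.0, 1.644]
force: [0.4, -0.0, -0.3]
grip_width: 0.0554
finger_force: 0.0
```

```bash
python3 -c "
from h import *
box('top6.png')"; python3 -c "
import cv2;p=cv2.imread('pics/top6.png');cv2.imwrite('pics/top6c.png',cv2.resize(p[140:260,130:290],None,fx=4.8,fy=4.8,interpolation=cv2.INTER_CUBIC))"
```

```text
box n,t 0.5764 0.1513 size [0.213  0.1423] ang 3.4655168056488037 2146
0.4705 0.2233
0.4694 0.081
0.6824 0.0794
0.6835 0.2216
tcp n,t,z 0.6366246105400243 0.012390354642074764 0.1663424882626409 [3.14101636e+00 1.07408431e-04 1.65182144e+00] [-1.68218989  0.18182854 -0.020986  ] 17.2667
```

View pics/top6c.png

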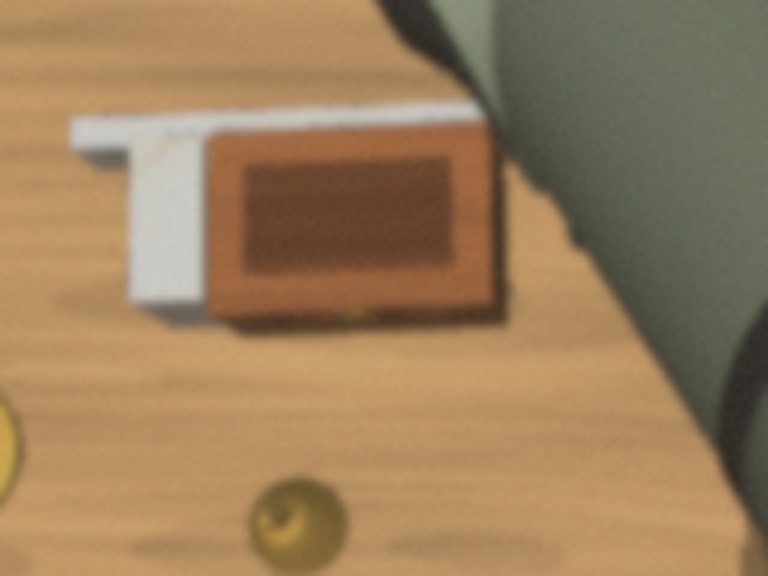

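The crop shows the box flush on the board along its top edge (210–490,125) and against the bookend at column 205. One last gentle push on its end will make sure of the contact.

>>> apply_moves:
  linear:
    - [0,-0.08,0.2]
    - [0,-0.08,0.4]
    - [0,-0.08,0.6]
    - [0,-0.08,0.8]
    - [0,-0.08,1.0]
  delta_rot:
    - [0,0,0]
    - [0,0,0]
    - [0,0,0]
    - [0,0,0]
    - [0,0,0]

```text
clock: 17.68
position: [0.6262, 0.0552, 0.0655]
tool_rot: [3.141, 0.0, 1.636]
force: [1.1, 0.1, 0.4]
grip_width: 0.0556
finger_force: 0.0
```

>>> apply_moves:
  linear:
    - [0,0,0.15]
    - [0,0,0.3]
    - [0,0,0.45]
    - [0,0,0.5]
    - [0,0,0.5]
  delta_rot:
    - [0,0,0]
    - [0,0,0]
    - [0,0,0]
    - [0,0,0]
    - [0,0,0]

```text
clock: 18.1
position: [0.6254, 0.0554, 0.0151]
tool_rot: [-3.14, 0.0, 1.639]
force: [-0.7, 0.2, 0.3]
grip_width: 0.0553
finger_force: 0.0
```

>>> apply_moves:
  linear:
    - [0.1,0,0]
    - [0.2,0,0]
    - [0.3,0,0]
    - [0.4,0,0]
    - [0.48,0,0]
  delta_rot:
    - [0,0,0]
    - [0,0,0]
    - [0,0,0]
    - [0,0,0]
    - [0,0,0]

```text
clock: 18.52
position: [0.6227, 0.1054, 0.0169]
tool_rot: [3.141, -0.001, 1.64]
force: [-0.4, 0.3, 0.2]
grip_width: 0.0557
finger_force: 0.0
```

>>> apply_moves:
  linear:
    - [0.015,0,0]
    - [0.03,0,0]
    - [0.045,0,0]
    - [0.06,0,0]
    - [0.07,0,0]
  delta_rot:
    - [0,0,0]
    - [0,0,0]
    - [0,0,0]
    - [0,0,0]
    - [0,0,0]

```text
clock: 18.93
position: [0.6223, 0.1093, 0.0163]
tool_rot: [-3.141, 0.001, 1.638]
force: [-0.4, -7.2, 1.8]
grip_width: 0.0555
finger_force: 0.0
```

>>> apply_moves:
  linear:
    - [0.006,0,0]
    - [0.012,0,0]
    - [0.018,0,0]
    - [0.024,0,0]
    - [0.024,0,0]
  delta_rot:
    - [0,0,0]
    - [0,0,0]
    - [0,0,0]
    - [0,0,0]
    - [0,0,0]

```text
clock: 19.35
position: [0.6223, 0.1093, 0.0162]
tool_rot: [-3.141, 0.004, 1.637]
force: [-0.8, -14.3, 5.4]
grip_width: 0.0552
finger_force: 0.0
```

>>> apply_moves:
  linear:
    - [-0.1,0,0]
    - [-0.3,0,0]
    - [-0.3,0,-0.3]
    - [-0.3,0,-0.6]
    - [-0.3,0,-1]
  delta_rot:
    - [0,0,0]
    - [0,0,0]
    - [0,0,0]
    - [0,0,0]
    - [0,0,0]

```text
clock: 19.77
position: [0.623, 0.0818, 0.1157]
tool_rot: [-3.138, -0.0, 1.638]
force: [0.2, 0.2, 0.4]
grip_width: 0.0553
finger_force: 0.0
```

>>> apply_moves:
  linear:
    - [-0.2,-0.1,-0.2]
    - [-0.4,-0.2,-0.4]
    - [-0.6,-0.3,-0.6]
    - [-0.8,-0.4,-0.8]
    - [-1,-0.5,-1]
  delta_rot:
    - [0,0,0]
    - [0,0,0]
    - [0,0,0]
    - [0,0,0]
    - [0,0,0]

```text
clock: 20.18
position: [0.5804, -0.0218, 0.2172]
tool_rot: [3.142, 0.0, 1.639]
force: [-0.1, -0.0, -0.1]
grip_width: 0.0554
finger_force: 0.0
```

>>> apply_moves:
  linear:
    - [-0.2,-0.1,0]
    - [-0.4,-0.2,0]
    - [-0.6,-0.3,0]
    - [-0.8,-0.4,0]
    - [-1,-0.5,0]
  delta_rot:
    - [0,0,0]
    - [0,0,0]
    - [0,0,0]
    - [0,0,0]
    - [0,0,0]

```text
clock: 20.6
position: [0.5373, -0.125, 0.2164]
tool_rot: [3.141, 0.0, 1.639]
force: [1.7, -0.9, 0.5]
grip_width: 0.0557
finger_force: 0.0
```

>>> apply_moves:
  linear:
    - [-0.2,0,0]
    - [-0.4,0,0]
    - [-0.6,0,0]
    - [-0.8,0,0]
    - [-1,0,0]
  delta_rot:
    - [0,0,0]
    - [0,0,0]
    - [0,0,0]
    - [0,0,0]
    - [0,0,0]

```text
clock: 21.02
position: [0.5445, -0.2248, 0.2164]
tool_rot: [3.141, 0.0, 1.639]
force: [0.1, -0.3, 0.0]
grip_width: 0.0551
finger_force: 0.0
```

```bash
sed -i 's/(x>.45)/(x>.55)/' h.py; python3 -c "
from h import *
box('top7.png')"
```

```text
box n,t 0.6324 0.1512 size [0.1014 0.1426] ang 3.967366933822632 2143
0.5816 0.2224
0.5818 0.0799
0.6832 0.08
0.683 0.2226
tcp n,t,z 0.527327371750124 -0.2657490477520871 0.21596222565144044 [-3.14115410e+00  1.60733387e-03  1.63452827e+00] [-3.00285022 -4.57273214 -0.42603369] 21.0667
```

View pics/top7.png

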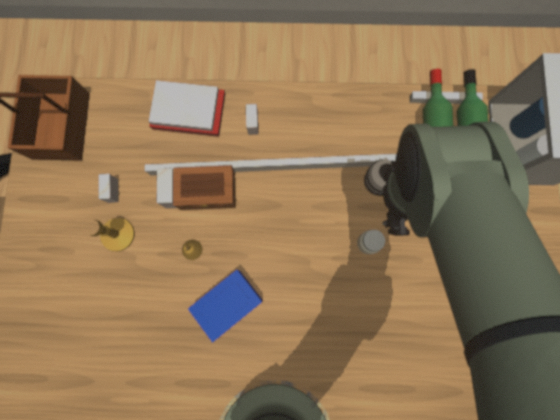

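The box is square in the corner at (203,187), and nothing else has moved. I'll let the arm come to rest, then hand in.

>>> apply_moves:
  linear:
    - [0,0,0]
    - [0,0,0]
    - [0,0,0]
    - [0,0,0]
    - [0,0,0]
  delta_rot:
    - [0,0,0]
    - [0,0,0]
    - [0,0,0]
    - [0,0,0]
    - [0,0,0]

```text
clock: 21.48
position: [0.5449, -0.2227, 0.2164]
tool_rot: [3.141, -0.0, 1.64]
force: [-0.4, -0.3, -0.1]
grip_width: 0.0559
finger_force: 0.0
```

```bash
python3 -c "
from h import *
print(monitor.observe()['force']);print(workorder.job_done())"
```

```text
[-0.40634383 -0.34026824 -0.05736855]
the job is handed in; nothing more can be done
None
```

I pushed the brown box flush against the white back board and up against the inner side of the marble bookend (the left one), left everything else where it stood, and handed the job in at about 21.5 s.

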